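# Prop the packing tablet against the taped carton

## Task

Take the yellow tablet out of the grey sorter and lean it against the yellow-taped side of the carton, the side facing away from the robot: on its lower short edge, centred on that side and square to it, tilted back about 20 degrees, its back resting on the carton and its screen facing outwards. Leave the blue clipboard in the sorter and do not shove the carton out of place.

Things in the scene. Friction and masses are not known exactly. Their poses are not given: they have to be found in the camera images.
- tablet: Yellow tablet with a dark screen: rigid slab 190 mm tall, 130 wide, 16 thick, about 0.5 kg. Starts upright in one slot of the sorter, screen facing away from the robot within 20 degrees. Origin: centre of its underside (the lower short edge), 8 mm above the bench at the start. Own x points out of the screen, y along the width, z up its height.
- clipboard: Blue clipboard with paper and a steel clip, a slab 140 mm tall, 130 wide, 10 thick, upright in the sorter's other slot, 80 mm before or behind the tablet and parallel to it; its top is 50 mm lower than the tablet's. To be left there. Origin: centre of its underside; axes as the tablet's.
- sorter: Fixed grey sorter, 126 mm (x) by 150 mm (y), floor 8 mm thick, with two slots along its y at x = -40 and +40 mm, each 22 mm wide between walls that rise to 60 mm above the bench; slots open at top and ends. Origin: centre of its underside on the bench. A can (60 mm across, 140 high) and a tape roll (90 mm across, 48 high) stand between sorter and carton.
- carton: Brown carton, about 4 kg, loose on the bench: 180 mm deep (x), 200 wide (y), 110 high (z). Origin: centre of its underside, on the bench. Own x points away from the robot within 20 degrees, out of the side at x = +90 mm with the white label; yellow tape runs along this side and its top edge; the tablet leans there. A foot on the bench does not slip at 20 degrees of lean.
There are look-alikes about, which are no part of the job. Of the things like the tablet, leave any that is pink; of the rest the larger one is meant.

How it is judged:
By the outcome, as a careful person would: the job done as asked, in the order asked, and still so for the second after the job is handed in, with the robot touching nothing.
It also fails if it takes over 35 s, if anything falls off the work surface, if the arm or the gripper's body presses on something with over 40 N, if the wrist force passes 120 N, or if a joint passes its speed limit or range.

## Robot

A 6-joint arm with a two-finger parallel gripper is mounted at the origin on the work surface. World frame = base frame: x ahead of the robot, y to its left, z up, the work surface at z = 0. Lengths are in m, angles in rad, forces in N, time in s.
With the tool pointing down it reaches from about 0.275 to 0.75 m from the base axis. Payload 10.2 kg.
Tool frame: the origin (TCP) lies midway between the tips of the shut fingers; the grasp point (between the pads) lies 19 mm behind it (env.hold_point_z is the distance from the TCP to the grasp point, in m); z points along the fingers, y is the line along which they close (so a half turn about z gives the same grasp; the last joint's range is limited). The gripper opens to 85 mm and grips with 20 to 120 N. Pads are 22 mm wide; open, the fingers measure 114 mm over their backs; the gripper's body (76 mm by 85 mm) begins 54 mm behind the grasp point. The pads swing forward as they close: fully open they stand 13 mm farther back than shut.
Start: joints at [-1.324, 0.313, 1.498, -0, 1.331, -0.223], TCP at [0.238, -0.468, 0.231] pointing down, gripper open.
Joint ranges: [-2.94, 2.94], [-0.97, 2.17], [0.19, 2.56], [-1.23, 4.37], [0.02, 3.11], [-2.88, 2.88]. Speed limits (rad/s): [2.39, 2.39, 3.01, 3.14, 3.14, 3.14].

## Interface

Orientations are given as a unit quaternion [x, y, z, w].
In Python, from bench import env, kinematics, monitor, eyes, job gives the robot as it stands. The module is installed in compiled form; this text tells all that it offers. Calls block until the motion is done:
- env.reach(position, orientation): joint-space move of the TCP to a pose.
- env.movel(position, velocity=0.15, frame=None, guard=None): straight line of the TCP; frame=None keeps the orientation; velocity is the mean speed in m/s. With guard (N) it stops when the force on the tool has changed by that much, and returns True; else False.
- env.set_joints(angles): joint-space move.
- env.release() and env.close_gripper(effort=None): open the fingers fully, or close them until they stop; effort is the grip in N (None keeps the last).
- env.hold(seconds).
- kinematics.ik(position, orientation): joint angles nearest the present ones, or None.
- monitor.sense(): the state.
- eyes.grab_frame(name): name is "side" or "top" or "wrist"; returns a dict with "frame" (420x560x3 uint8, red, green, blue), "mtx" (3x3 intrinsics, pixels), "view" (4x4, takes a point from world to camera coordinates). Camera axes: x right, y down, z forward; pixel columns grow to the right and rows downward; lengths in m; the calibration is good to about 2 mm. A picture is of the moment at which its call begins. There is no depth.
A pose or a line that the arm cannot do raises env.MotionError and nothing moves.
- job.hand_in(): hands the job in; it is judged then, once.
The state is a dict: "clock": time; "joints": joint angles; "qvel": joint speeds; "joint_efforts": joint torques, N m; "position": TCP position; "ee_rot": TCP orientation; "contact_force": force on the tool from outside, world axes, zero at the start; "ft_torque": the same for the moment, N m; "finger_gap": opening from 0.0 (shut) to 1.0 (fully open); "gripper_force": force on a finger pad.
Only numpy, scipy, OpenCV 4.12 (cv2) and the standard library are available. Lean on these libraries where they do the work, as an engineer would, in place of code of your own. Each camera call takes 0.05 s, during which the arm holds its last target. There are 200 camera calls.

## Working session

There is one attempt and no reset: what is moved stays moved. The work goes in short steps, each a Python script; the robot and the scene stay as the last script left them, time stands still between calls to the robot, and variables do not carry over. Pictures are saved under pics/ and viewed, at most 10 in all, crops included, and the job is handed in when it is done.

```bash
mkdir -p pics
python3 - <<'E'
from bench import env, kinematics, monitor, eyes, job
import cv2, numpy as np, pickle
d={}
for n in ("top","side"):
    f=eyes.grab_frame(n); d[n]=f
    cv2.imwrite(f"pics/{n}0.png",cv2.resize(f["frame"][:,:,::-1],(800,600),interpolation=cv2.INTER_CUBIC))
    print(n,np.round(f["mtx"],1).tolist(),np.round(f["view"],3).tolist())
pickle.dump(d,open("f0.pkl","wb"))
print(monitor.sense()["clock"],env.hold_point_z,monitor.sense()["ee_rot"])
E
```

```text
top [[424.6, 0.0, 277.5], [0.0, 424.6, 211.7], [0.0, 0.0, 1.0]] [[-0.005, -1.0, -0.006, -0.046], [-0.993, 0.006, -0.117, 0.527], [0.117, 0.005, -0.993, 0.813], [0.0, 0.0, 0.0, 1.0]]
side [[511.6, 0.0, 272.5], [0.0, 511.6, 212.5], [0.0, 0.0, 1.0]] [[-0.888, -0.459, -0.017, 0.424], [-0.333, 0.668, -0.666, 0.23], [0.317, -0.586, -0.746, 0.961], [0.0, 0.0, 0.0, 1.0]]
0.1 0.0187 [ 9.72538882e-01  2.32739792e-01  1.92808908e-06 -5.58680018e-04]
```

View pics/top0.png

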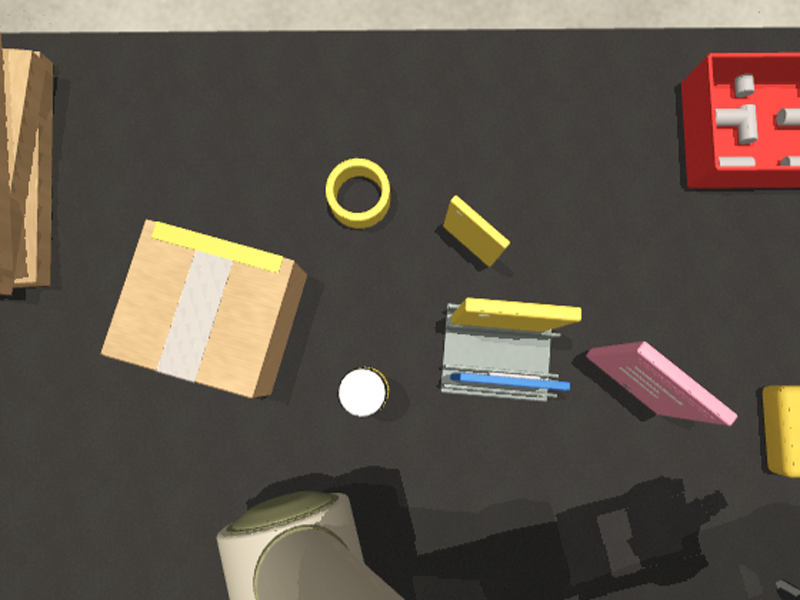

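View pics/side0.png

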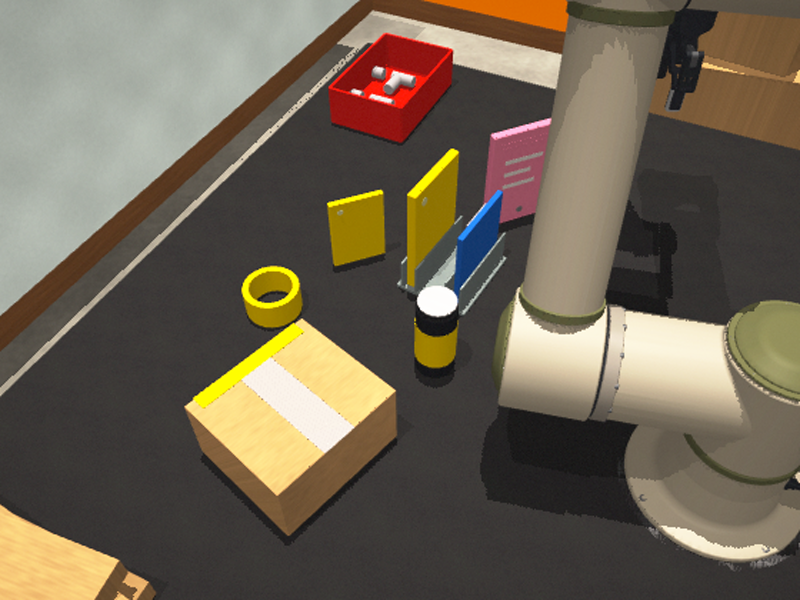

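The top view shows the tablet in the sorter's far slot, with its top edge near (467..581, 303). The clipboard is at (510,382), and the carton's top corners are at about (148,220), (293,260), (253,397) and (101,354). I'll enlarge both areas to read the edges.

Run:
```python
import pickle,cv2,numpy as np
d=pickle.load(open("f0.pkl","rb")); 
def crop(n,x,y,w,h,s): return cv2.resize(d[n]["frame"][y:y+h,x:x+w,::-1],None,fx=s,fy=s,interpolation=cv2.INTER_CUBIC)
a=crop("top",300,190,120,100,5); b=crop("top",65,145,160,140,5)
cv2.imwrite("pics/c_tab.png",a); cv2.imwrite("pics/c_car.png",b)
cv2.imwrite("pics/c_side.png",crop("side",120,80,250,190,3.2))
```

```text
(no output)
```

View pics/c_tab.png

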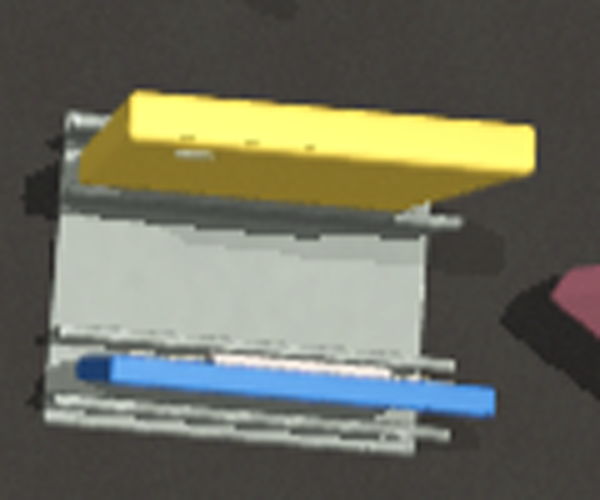

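View pics/c_car.png

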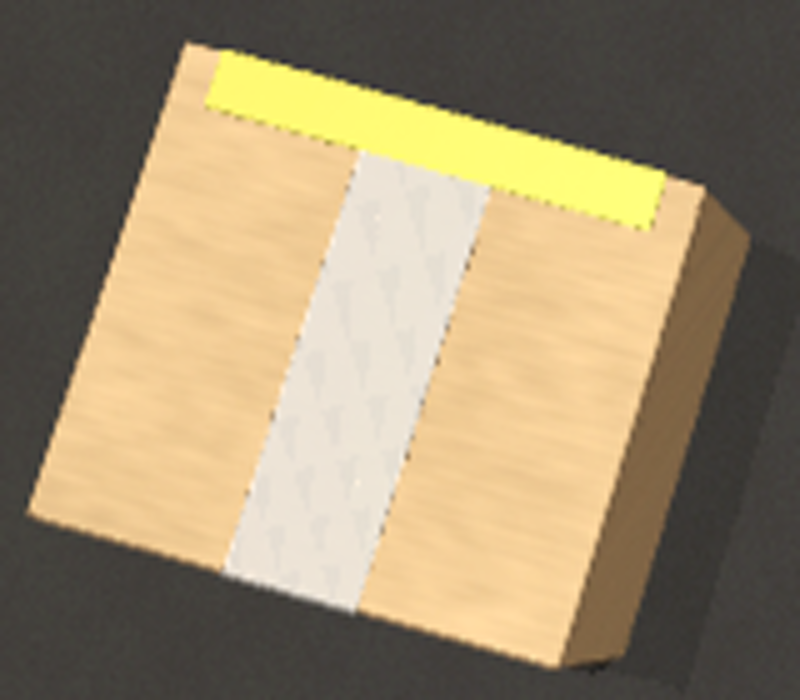

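View pics/c_side.png

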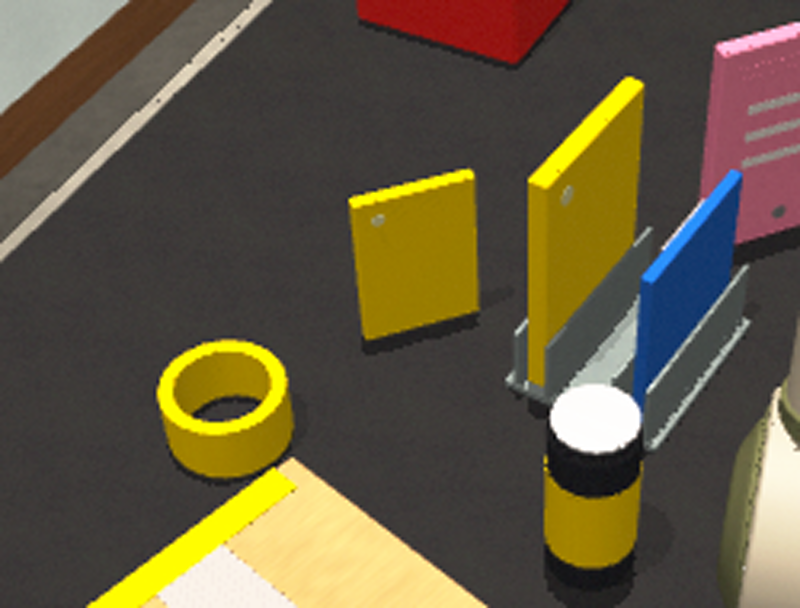

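The tablet's top face has crop corners (132,92), (535,127), (533,172) and (132,138). The carton's top corners are (185,43), (705,187), (558,668) and (28,515). The plain yellow back faces the robot, and the smaller yellow look-alike is on the bench.

```bash
cat > h.py <<'E'
import numpy as np,pickle
from scipy.spatial.transform import Rotation as R
def back(f,uv,z):
    V=f["view"];K=f["mtx"];C=-V[:3,:3].T@V[:3,3]
    r=V[:3,:3].T@np.linalg.solve(K,[uv[0],uv[1],1.]); return C+r*(z-C[2])/r[2]
def rect(P):  # corners far-left, far-right, near-right, near-left -> centre, yaw of +x, width, depth
    P=np.array(P); w=(P[0]-P[1])+(P[3]-P[2]); x=(P[0]-P[3])+(P[1]-P[2])
    return P.mean(0),np.arctan2(-w[0],w[1]),np.arctan2(x[1],x[0]),np.linalg.norm(w)/2,np.linalg.norm(x)/2
E
python3 - <<'E'
from h import *
f=pickle.load(open("f0.pkl","rb")); t=f["top"]
g=lambda L,o,s,z:[back(t,((u+.5)/s-.5+o[0],(v+.5)/s-.5+o[1]),z) for u,v in L]
print("tab",rect(g([(132,92),(535,127),(533,172),(132,138)],(300,190),5,.198)))
print("car",rect(g([(185,43),(705,187),(558,668),(28,515)],(65,145),5,.11)))
s=f["side"]
gs=lambda L,z:[back(s,((u+.5)/3.2-.5+120,(v+.5)/3.2-.5+80),z).round(4) for u,v in L]
print("side tab top corners: L-far,R-far?",gs([(530,180),(548,188),(643,86),(628,77)],.198))
C=[back(s,((u+.5)*.7-.5,(v+.5)*.7-.5),.11) for u,v in [(186,407),(304,320),(397,395),(287,493)]]
print("side car",rect(C))
E
```

```text
tab (array([ 0.49877595, -0.19095452,  0.198     ]), np.float64(-0.09245154007400878), np.float64(-0.05152284771781054), np.float64(0.12760492568889148), np.float64(0.014533934319437568))
car (array([0.51331859, 0.20069309, 0.11      ]), np.float64(-0.2798281110287227), np.float64(-0.27783872785943814), np.float64(0.1989363339242903), np.float64(0.17920881133974012))
side tab top corners: L-far,R-far? [array([ 0.5103, -0.1286,  0.198 ]), array([ 0.4965, -0.1266,  0.198 ]), array([ 0.4853, -0.2513,  0.198 ]), array([ 0.4986, -0.2561,  0.198 ])]
side car (array([0.50760601, 0.19935981, 0.11      ]), np.float64(-0.28704918542726193), np.float64(-0.2679946721814639), np.float64(0.19108499025758074), np.float64(0.18107469885493002))
```

The two cameras agree to 1–6 mm. The tablet is at (0.4985, -0.191) with yaw -0.09, and the carton is at (0.513, 0.2007) with yaw -0.279. Next I'll check reach and then grasp.

```bash
cat >> h.py <<'E'
SG=.170; ST=SG-.0187; FL=1
def tabR(yaw,lean): return R.from_euler("ZY",[yaw,-lean])
def tool(o,yaw,lean,s=ST,fl=FL):
    "TCP pose for a tablet with origin o, yaw, lean-back; s = TCP height along the tablet"
    T=tabR(yaw,lean).as_matrix(); z=-T[:,2]; y=fl*T[:,0]
    return np.array(o)+s*T[:,2], R.from_matrix(np.c_[np.cross(y,z),y,z]).as_quat()
def place(d,zl=0.,lean=np.radians(20),c=(.513,.2007),yaw=-.279):
    "tablet origin when its back lower edge is d out from the taped side and zl above the bench"
    n=np.array([np.cos(yaw),np.sin(yaw),0]); o=np.r_[c,0.]+n*(.09+d)
    return o+.008*(n*np.cos(lean)+[0,0,np.sin(lean)])+[0,0,zl]
TAB=(.4985,-.191,.008); TY=-.09; CY=-.279; L=np.radians(20)
E
python3 - <<'E'
from h import *
from bench import env,kinematics,monitor
poses={"pre":((.4985,-.191,.09),TY,0),"pick":(TAB,TY,0),"lift":((.4985,-.191,.19),TY,0),
"hi":(place(.06,.16),CY,L),"put":(place(.04),CY,L)}
ok={}
for fl in(1,-1):
    for k,(o,y,l) in poses.items():
        q=kinematics.ik(*tool(o,y,l,fl=fl)); print(fl,k,None if q is None else np.round(q,2))
        ok[fl]=ok.get(fl,True) and q is not None
if ok[1]:
    env.reach(*tool(*poses["pre"]))
    env.movel(tool(*poses["pick"])[0],velocity=.12,guard=15)
    s=monitor.sense(); print(s["clock"],s["position"],s["contact_force"])
    env.close_gripper(60)
    s=monitor.sense(); print(s["clock"],s["finger_gap"],s["gripper_force"],s["contact_force"])
E
```

```text
1 pre [-0.59  0.33  1.45 -0.    1.36 -0.5 ]
1 pick [-0.59  0.4   1.57 -0.    1.17 -0.5 ]
1 lift [-0.59  0.28  1.26 -0.    1.6  -0.5 ]
1 hi [ 0.15  0.37  1.27 -0.15  1.19  0.46]
1 put [ 0.16  0.46  1.56 -0.2   0.81  0.56]
-1 pre [-0.59  0.33  1.45 -0.    1.36  2.65]
-1 pick [-0.59  0.4   1.57 -0.    1.17  2.65]
-1 lift [-0.59  0.28  1.26 -0.    1.6   2.65]
-1 hi [ 0.15  0.37  1.27 -0.15  1.19 -2.68]
-1 put [ 0.16  0.46  1.56 -0.2   0.81 -2.58]
2.35 [ 0.49878416 -0.19134038  0.16001914] [-0.49941157  0.4136102   0.14444774]
2.9917 0.17793511538327345 59.523078203201294 [-0.16058352 -0.29145662  1.79227619]
```

Run:
```python
from h import *
from bench import env,kinematics,monitor,eyes
import cv2
p=lambda:(lambda s:print(round(s["clock"],2),s["position"].round(4),np.round(s["contact_force"],1),round(s["finger_gap"],3)))(monitor.sense())
env.movel(tool((.4985,-.191,.19),TY,0)[0],velocity=.15); p()
env.reach(*tool(place(.06,.16),CY,L)); p()
f=[eyes.grab_frame(n) for n in("top","side")]; pickle.dump(f,open("f1.pkl","wb"))
im=np.hstack([f[0]["frame"][60:340,:400],f[1]["frame"][60:340,:400]])
cv2.imwrite("pics/hi.png",im[:,:,::-1])
```

```text
4.36 [ 0.4983 -0.1909  0.3404] [-0.8  0.2 -5.4] 0.18
5.78 [0.6148 0.1705 0.3048] [ 0.1 -0.1 -4.5] 0.18
```

View pics/hi.png

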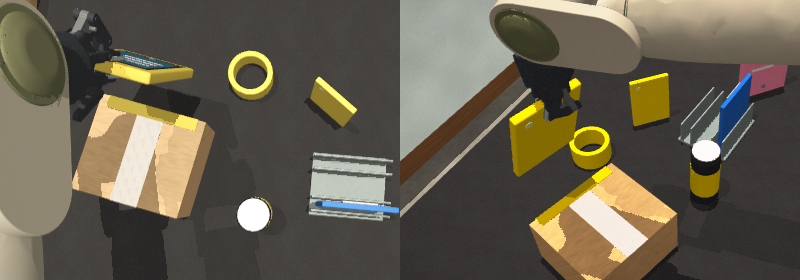

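The tablet is held squarely with its dark screen outwards. The lower left corner is at side pixel (114,235), clear of the carton and the tape roll. I'll check that corner against the model, then place.

Run:
```python
from h import *
from bench import env,kinematics,monitor,eyes
import cv2
p=lambda m="":(lambda s:print(m,round(s["clock"],2),s["position"].round(4),np.round(s["contact_force"],1),round(s["finger_gap"],3)))(monitor.sense())
f=pickle.load(open("f1.pkl","rb"))[1]; T=tabR(CY,L).as_matrix()
for c in [(-.008,.065,0),(-.008,-.065,0)]:
    w=f["view"]@np.r_[place(.06,.16)+T@c,1]; u=f["mtx"]@w[:3]; print("corner px",u[:2]/u[2])
P=lambda d,z:tool(place(d,z),CY,L)[0]
env.movel(P(.05,.05),velocity=.15)
env.movel(P(.05,.008),velocity=.06,guard=8); p("low")
r=env.movel(P(.032,.008),velocity=.025,guard=3); p(f"touch {r}")
q=monitor.sense()["position"]; n=np.array([np.cos(CY),np.sin(CY),0])
print("d at touch", (q-P(0,0))@n, "expected .0371")
```

```text
corner px [117.53587723 238.54306686]
corner px [173.44204427 199.87379479]
low 7.62 [0.6053 0.1744 0.1534] [ 0.3 -0.3 -5.4] 0.18
touch True 8.16 [0.5927 0.1779 0.1529] [ 3.7 -1.5 -0.1] 0.181
d at touch 0.03713353238147262 expected .0371
```

It touched the carton exactly where predicted. I'll back off about 1 mm and set the foot down.

Run:
```python
from h import *
from bench import env,kinematics,monitor,eyes
import cv2
p=lambda m="":(lambda s:print(m,round(s["clock"],2),s["position"].round(4),np.round(s["contact_force"],1),round(s["finger_gap"],3)))(monitor.sense())
P=lambda d,z:tool(place(d,z),CY,L)[0]
env.movel(P(.0385,.008),velocity=.02)
r=env.movel(P(.040,-.004),velocity=.02,guard=4); p(f"down {r}")
env.release(); env.hold(.3); p("rel")
q=monitor.sense()["position"]; ax=tabR(CY,L).as_matrix()[:,2]
env.movel(q+.12*ax,velocity=.12); p("out")
env.set_joints(np.array(monitor.sense()["joints"])+[-.9,-.1,0,0,0,0]); p()
f=[eyes.grab_frame(n) for n in("top","side")]; pickle.dump(f,open("f2.pkl","wb"))
im=np.hstack([cv2.resize(a["frame"][y:y+250,x:x+200],None,fx=2,fy=2,interpolation=3) for a,x,y in((f[0],60,90),(f[1],100,150))])
cv2.imwrite("pics/end.png",im[:,:,::-1])
```

```text
down True 8.94 [0.5958 0.1772 0.1451] [ 0.3 -0.2  4.4] 0.179
rel 9.93 [0.5948 0.177  0.1436] [ 0.5 -0.5  0.1] 1.0
out 11.07 [0.5552 0.1882 0.2555] [1.1 0.8 0.2] 1.0
 12.9 [ 0.4866 -0.3118  0.3131] [-0.1  0.5 -0.3] 1.004
```

View pics/end.png

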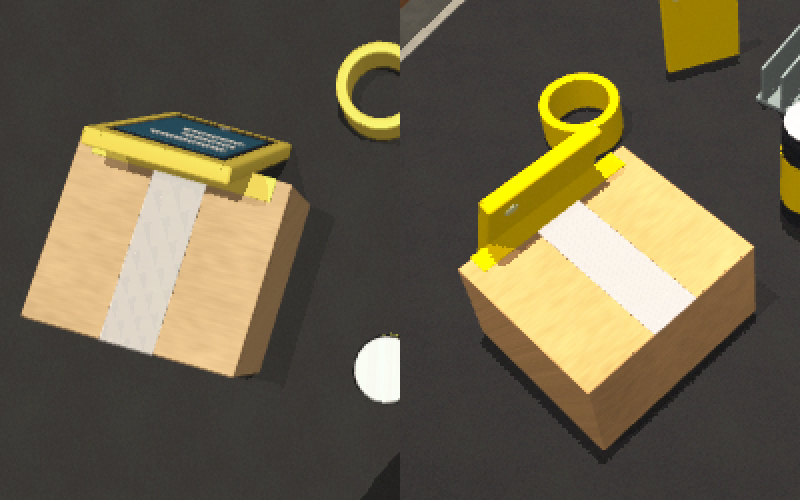

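The tablet leans on the taped side with the screen outwards, and the carton hasn't moved. The top's near corners are at about (82,143) and (230,182). I'll compare those with the model, including the centring.

Run:
```python
from h import *
f=pickle.load(open("f2.pkl","rb"))
for lean in (18,20,22):
    l=np.radians(lean); T=tabR(CY,l).as_matrix(); o=place(.11*np.tan(l),0,l)
    for a,x,y in((f[0],60,90),(f[1],100,150)):
        for c in [(-.008,.065,.19),(-.008,-.065,.19)]+([(.008,-.065,0)] if x==60 else []):
            u=a["mtx"]@(a["view"]@np.r_[o+T@c,1])[:3]; print(lean,x,(2*(u[:2]/u[2]-[x,y])).round(1)+[400*(x==100),0])
```

```text
18 60 [ 78.7 141.7]
18 60 [228.2 183.3]
18 60 [291.2 147.5]
18 100 [486.3 213.2]
18 100 [601.2 129. ]
20 60 [ 79.1 144.6]
20 60 [228.2 186. ]
20 60 [292.3 143.6]
20 100 [488.2 216. ]
20 100 [602.9 131.6]
22 60 [ 79.6 147.3]
22 60 [228.2 188.6]
22 60 [293.4 139.7]
22 100 [490.  218.8]
22 100 [604.5 134.3]
```

```bash
python3 -c "
from bench import job
print(job.hand_in())"
```

```text
the job is handed in; nothing more can be done
None
```

The job is handed in: the yellow tablet leans at about 19–20° on the carton's taped side, screen outwards and within about 2 mm of centre, with the clipboard left in the sorter and the carton in place; no verdict was returned.

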